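Open the vacuum degassing pot

TASK

Open the degassing pot so that the sample jar in it can be taken out. First let the air in by turning the vent tap on the lid fully open, then pull up the spring pin at the back of the lid arm and park it in its rest notch so that it stays out, and with the pin parked swing the lid aside to its stop, clear of the pot. Leave the tap open and the pin parked, and do not shift the jars and bottles standing around.

Things in the scene. Friction and masses are not known exactly. Their poses are not given: they have to be found in the camera images.
- chamber: fixed steel pot, 140 mm across, 100 mm high, 6 mm wall, on a base plate with a post behind it. Origin on the bench under the pot's centre; its +x runs level from pot to post (roughly away from the robot), +y left, z up. A clear lid, 152 mm across (top at z = 112 mm, 120 when vented), hangs under a grey swing arm 28 mm wide (top at 147 mm) that turns about the post
- pivot (a point): top of the post, on the vertical axis about which the swing arm turns: 130 mm along the chamber's +x from the pot's centre, height 151 mm
- lid_swing (a joint): swing arm angle: 0 lid over the pot, 1.6 at the end stop with the lid aside. Grows counter-clockwise from above: the lid, starting on the robot's side of the post, goes right and then away from the robot. Takes 1 to 2 N at the handle and stays. Blocked while the spring pin is in its hole, and while the unvented lid is down (its 4.5 mm spigot sits in the pot's mouth)
- lid_handle (a point): middle of the upright handle at the free end of the swing arm: a round steel bar, 14 mm thick, between z = 154 and 186 mm, with a black 28 mm ball on top (centre at 196 mm). The point is on the bar at z = 172 mm, 167 mm from the pivot axis. Pushing it from its left (the chamber's +y side) swings the lid
- vent_tap (a joint): angle of the vent tap: 0 shut (start 0 to 0.15), 1.57 fully open at its stop. It grows counter-clockwise seen from above. It turns by about 0.06 N m (1.5 N at the lever's end) and stays where it is left. As it opens, the lid with the tap rises by 8 mm
- tap_axis (a point): the tap's vertical axis on the lid, at mid-height of its lever (z = 135 mm shut, 143 mm open): 45 mm from the lid's centre towards the chamber's +y
- tap_lever_end (a point): near the end of the tap's dark flat lever, 46 mm from the tap axis. Lever 9 mm wide, 13 mm high (z = 129 to 142 mm shut, 137 to 150 open), ends 50 mm from the axis. Shut, it points along the chamber's +y and overhangs the lid's edge; open, it points along the chamber's -x, parallel to the arm, above the outlet nipple. Push its end towards the robot, then inwards
- pin_grip (a point): centre of the spring pin's black T-grip: a bar 48 mm long (the point's x axis), 12 mm thick (y), 18 mm high; centre at z = 197 mm with the pin home. It stands on the tail of the swing arm, 36 mm beyond the pivot, away from the lid. Below the grip is a square sleeve, 27 mm wide, top at z = 173 mm
- pin_lift (a joint): height of the spring pin above home, m: 0 home in its hole, about 0.013 parked in the rest notch, 0.022 at most. A spring pulls it down with 6 N at home, 10 N at the top. A cross pin below the grip sits in a deep slot, so the pin turns only after it is lifted 16 mm or more
- pin_turn (a joint): turn of the pin, rad, counter-clockwise from above: about 0 (start -0.12 to 0.12) with the grip parallel to the swing arm and free to drop home; at +1.57 or -1.57 (either will do; stops at 1.9) the grip lies across the arm and the cross pin drops 3 mm into shallow rest notches, 8 mm wide, and stays there when let go
- lid_centre (a point): centre of the lid's upper face
- pot_mouth (a point): centre of the pot's mouth, at the height of its rim (100 mm)
- sample_jar: the small jar with a lid, 71 mm across and 70 mm high, standing inside the pot; stays there. Origin under its centre
- tall_jar: jar standing by, 70 mm across, 100 mm high, origin under its centre; leave alone
- low_jar: jar standing by, 70 mm across, 66 mm high, origin under its centre; leave alone
- right_jar: jar standing by, 73 mm across, 70 mm high, origin under its centre; leave alone
- rear_jar: jar standing by, 73 mm across, 85 mm high, origin under its centre; leave alone
- bottle: bottle standing by, 66 mm across, 150 mm high, origin under its centre; leave alone

How it is judged:
By the outcome, as a careful person would: the job done as asked, in the order asked, and still so for the second after the job is handed in, with the robot touching nothing.
It also fails if it takes over 72 s, if anything falls off the work surface, if the arm or the gripper's body presses on something with over 40 N, if the wrist force passes 120 N, or if a joint passes its speed limit or range.

ROBOT

A 7-joint arm with a two-finger parallel gripper is mounted at the origin on a cart in front of the work surface, level with it; the furniture and walls round the work are solid. World frame = base frame: x ahead of the robot, y to its left, z up, the work surface at z = 0. Lengths are in m, angles in rad, forces in N, time in s.
With the tool pointing down it reaches from about 0.4 to 0.85 m from the base axis. Payload 4.5 kg.
Tool frame: the origin (TCP) lies between the finger pads; the fingertips stand bot.tip_reach ahead of it and the grasp point (between the pads) lies 3 mm ahead of it (bot.tip_reach is the distance from the TCP to the fingertips, in m); z points along the fingers, y is the line along which they close (so a half turn about z gives the same grasp; the last joint's range is limited). The gripper opens to 85 mm and grips with 20 to 120 N. Pads are 22 mm wide; open, the fingers measure 114 mm over their backs; the gripper's body (76 mm by 85 mm) begins 54 mm behind the grasp point. The pads swing forward as they close: fully open they stand 13 mm farther back than shut.
Start: joints at [-1.309, 0.689, -0.195, 1.565, 0.157, 0.902, -0.215], TCP at [0.141, 0.609, 0.221] pointing down, gripper open.
Joint ranges: [-3.01, 3.01], [-0.46, 2.08], [-1.47, 1.51], [0.13, 2.56], [-1, 4.14], [0.04, 2.09], [-2.66, 2.66]. Speed limits (rad/s): [2.57, 2.57, 3.14, 3.14, 3.14, 3.14, 3.14].

INTERFACE

Orientations are given as a unit quaternion [w, x, y, z].
In Python, from station import bot, viewer, ticket gives the robot as it stands.
- The arm moves only by the tool send_rows, never from a script. Its argument "motion" is one flat list of numbers, 6 for each row, row after row: the shift along the tool's x, y, z in mm, then the turn, a rotation vector about the tool's x, y, z in degrees. In form: [tx, ty, tz, wx, wy, wz, tx, ty, tz, wx, wy, wz, ...]. A call has 1 to 10 rows; each row shifts and turns the commanded pose from where the row before left it, along the tool's axes as they then stand; what a row does not reach is not made up. A row lasts 1/12 s, in which the tool goes at most 41.7 mm and 7.16 degrees, less where a joint would pass 70% of its speed; a pose out of reach is approached as far as the arm can. A call with a gripper value outside its range is refused whole. "fingers" is the opening, from 0 (shut) to 1 (fully open), set as the call begins (left out, the last holds). The fingers move at their own pace and stop on an object; "squeeze" is the grip in N (left out, the last holds). Time passes only in rows, so rows that do not move let the fingers close. It gives the time, the measured TCP pose, the force, the opening and the grip force at its end, in the units of the state.
- bot.observe(): the state, without advancing time (a new reading comes with each control period).
- viewer.capture(name): name is "side" or "top"; returns a dict with "frame" (400x640x3 uint8, red, green, blue), "camera_matrix" (3x3 intrinsics, pixels), "rvec" (rotation vector, rad) and "tvec" (3), from world to camera coordinates, as OpenCV has them. Camera axes: x right, y down, z forward; pixel columns grow to the right and rows downward; lengths in m; the calibration is good to about 2 mm. A picture is of the moment at which its call begins. There is no depth.
- ticket.job_done(): hands the job in; it is judged then, once.
The state is a dict: "clock": time; "joint_pos": joint angles; "joint_vel": joint speeds; "effort": joint torques, N m; "tool_pos": TCP position; "tcp_rot": TCP orientation; "ft_force": force on the tool from outside, world axes, zero at the start; "torque": the same for the moment, N m; "width": finger opening in m; "grip_force": force on a finger pad.
Only numpy, scipy, OpenCV 4.12 (cv2) and the standard library are available. Lean on these libraries where they do the work, as an engineer would, in place of code of your own. Each camera call takes 0.05 s, during which the arm holds its last target. There are 200 camera calls.

## Working session

There is one attempt and no reset: what is moved stays moved. The work goes in short steps, Python scripts to look and compute and a tool call to move; the robot and the scene stay as the last step left them, time stands still between calls to the robot, and variables do not carry over. Pictures are saved under pics/ and viewed, at most 10 in all, crops included, and the job is handed in when it is done.

Besides the shell and the picture viewer there is one more tool, called after "Emit:" by a JSON object that holds its "api" and its "payload", one argument or row to a line. send_rows: Moves the arm, as the interface text tells. Its arguments: {"type":"object","properties":{"motion":{"type":"array","items":{"type":"number"}},"fingers":{"type":"number"},"squeeze":{"type":"number"}},"required":["motion"]}

```bash
ls; mkdir -p pics; python3 - <<'E'
from station import bot,viewer
import cv2
print(bot.observe(),bot.tip_reach)
for n in("side","top"):
    c=viewer.capture(n);cv2.imwrite(f"pics/{n}0.png",c["frame"][:,:,::-1]);print(n,c["camera_matrix"],c["rvec"],c["tvec"])
E
```

```text
pics
{'clock': 0.0, 'joint_pos': array([-1.30921145,  0.68998218, -0.19449641,  1.5663377 ,  0.15730853,
        0.90248157, -0.21511996]), 'joint_vel': array([ 0.00074886,  0.00075494,  0.00166997,  0.0005371 , -0.00051168,
        0.00041454, -0.00103192]), 'effort': array([-3.63556155e-04, -5.39618325e+01, -1.26677837e+00, -1.58546519e+01,
        9.07527166e-03,  9.59847355e-03,  6.53114363e-08]), 'tool_pos': array([0.14105055, 0.60820044, 0.21968643]), 'tcp_rot': array([-2.97498762e-05,  1.13618807e-01,  9.93524001e-01, -9.08297855e-04]), 'ft_force': array([ 0.0811217 , -0.61962677, -1.06389207]), 'torque': array([ 0.02046408, -0.07174175, -0.01079922]), 'grip_force': 0.0, 'width': 0.08531825466997672} 0.022
side [[368.63306713   0.         315.05029341]
 [  0.         368.63306713 197.54134276]
 [  0.           0.           1.        ]] [ 2.23636877 -0.41921308  0.18033806] [-0.462532    0.24887908  1.06340893]
top [[455.60569283   0.         323.4142581 ]
 [  0.         455.60569283 194.68877776]
 [  0.           0.           1.        ]] [ 2.16144969 -2.16340683  0.12449722] [0.078265   0.54918015 1.25180683]
```

View pics/side0.png

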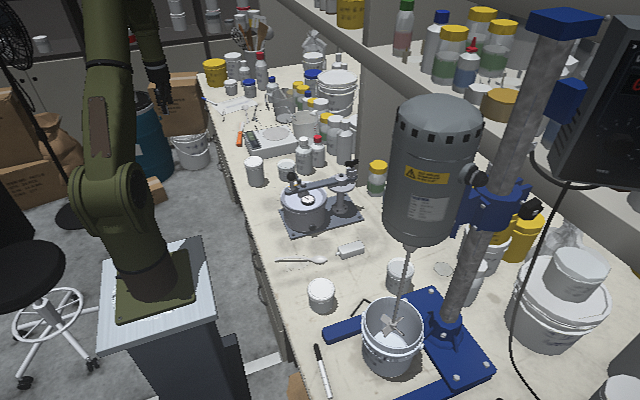

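View pics/top0.png

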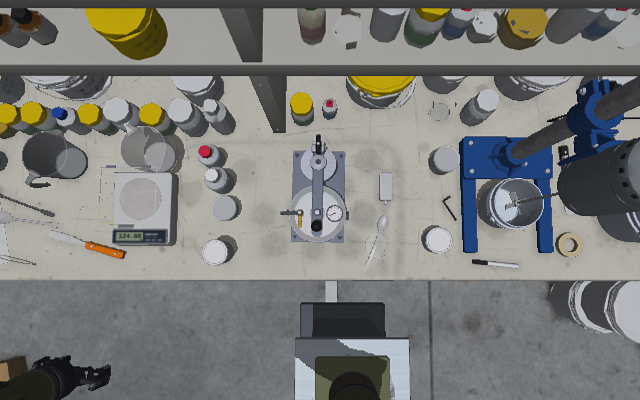

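The top view shows the pot near (318,215), the handle ball at (317,226), the post at (318,162), the pin grip at (318,142) and the tap lever pointing left to about (283,212). I'll zoom in to measure.

```bash
cat >h.py <<'E'
from station import bot,viewer
import cv2,numpy as np
from scipy.spatial.transform import Rotation as R
def cam(n):
    c=viewer.capture(n);return c
def ray(c,u,v,z):
    M=cv2.Rodrigues(c["rvec"])[0];o=-M.T@c["tvec"]
    d=M.T@np.linalg.inv(c["camera_matrix"])@np.array([u,v,1.]);return o+d*(z-o[2])/d[2]
def proj(c,p):
    return cv2.projectPoints(np.array(p,float).reshape(-1,1,3),c["rvec"],c["tvec"],c["camera_matrix"],None)[0].reshape(-1,2)
def crop(c,u,v,w,h,s,name):
    cv2.imwrite(name,cv2.resize(c["frame"][v:v+h,u:u+w,::-1],None,fx=s,fy=s,interpolation=cv2.INTER_CUBIC))
def st():
    s=bot.observe();q=s["tcp_rot"];r=R.from_quat([q[1],q[2],q[3],q[0]])
    print(round(s["clock"],2),s["tool_pos"].round(4),"x",r.as_matrix()[:,0].round(3),"z",r.as_matrix()[:,2].round(3),"F",s["ft_force"].round(1),"w",round(s["width"],4),s["joint_pos"].round(2));return s,r
E
python3 - <<'E'
from h import *
a=cam("top");b=cam("side")
A=cv2.resize(a["frame"][125:250,270:370,::-1],None,fx=4.8,fy=4.8,interpolation=cv2.INTER_CUBIC)
B=cv2.resize(b["frame"][145:245,265:375,::-1],None,fx=2.9,fy=2.9,interpolation=cv2.INTER_CUBIC)
o=np.zeros((600,800,3),np.uint8);o[:600,:480]=A[:600,:480];o[:B.shape[0],480:480+B.shape[1]]=B[:600,:320]
cv2.imwrite("pics/c1.png",o)
for n,u,v,z in(("ball",317,226,.196),("post",318,162,.151),("pin",318,142,.2),("lever",283,212,.142)):print(n,ray(a,u,v,z).round(4))
E
```

```text
ball [0.4536 0.0935 0.196 ]
post [0.6202 0.0917 0.151 ]
pin [0.6613 0.0911 0.2   ]
lever [0.492  0.1814 0.142 ]
```

View pics/c1.png

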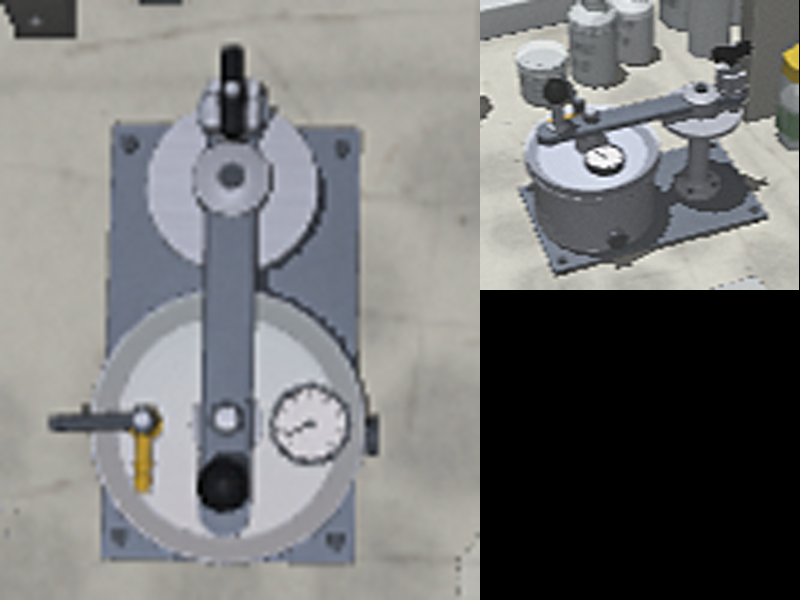

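The crop shows the post hub at (231,176), the ball at (223,485), the pin grip from (232,45) to (232,135), the tap axis at (145,420) and the lever end at (50,422). These are crop pixels, at 4.8x from an origin of (270,125).

```bash
python3 - <<'E'
from h import *
a=cam("top")
P={}
for n,u,v,z in(("ball",223,485,.200),("hub",231,176,.155),("pinA",232,47,.206),("pinB",232,135,.206),("lev",50,422,.142),("tap",145,420,.145),("lidL",92,425,.112),("lidR",368,425,.112)):
    P[n]=ray(a,270+u/4.8-.4,125+v/4.8-.4,z);print(n,P[n].round(4))
d=P["hub"]-P["ball"];print(np.degrees(np.arctan2(d[1],d[0])),np.hypot(d[0],d[1]))
# side view check: black blobs
b=cam("side")
for n,p in(("ball",[*P["ball"][:2],.196]),("pin",[*(P["pinA"]+P["pinB"])[:2]/2,.197])):
    q=proj(b,p)[0];print(n,((q-[265,145])*2.9+[480,0]).round(0))
st()
E
```

```text
ball [0.4543 0.0957 0.2   ]
hub [0.6214 0.0923 0.155 ]
pinA [0.679  0.0912 0.206 ]
pinB [0.633  0.0912 0.206 ]
lev [0.4907 0.189  0.142 ]
tap [0.4915 0.1382 0.145 ]
lidL [0.4913 0.1688 0.112 ]
lidR [0.4911 0.0178 0.112 ]
-1.1687878962750986 0.1671117025453806
ball [554.  89.]
pin [730.  50.]
0.3 [0.1411 0.6087 0.2202] x [-0.974  0.226 -0.   ] z [-0.    -0.001 -1.   ] F [ 0.3  0.3 -0.3] w 0.0855 [-1.31  0.69 -0.19  1.57  0.16  0.9  -0.22]
```

Emit:
{"api": "send_rows", "payload": {
  "motion": [0,0,-20,0,0,-6.5,0,0,-20,0,0,-6.5,-19,-21,0,0,0,0,-19,-21,0,0,0,0,-19,-21,0,0,0,0,-19,-21,0,0,0,0,-19,-21,0,0,0,0,-19,-21,0,0,0,0,-19,-21,0,0,0,0,-19,-21,0,0,0,0],
  "fingers": 0,
  "squeeze": 30
}}

```text
clock: 1.13
tool_pos: [0.2938, 0.4396, 0.2606]
tcp_rot: [0.0, 0.0, 1.0, 0.0]
ft_force: [0.5, 0.2, 0.6]
width: -0.0003
grip_force: 0.0
```

Emit:
{"api": "send_rows", "payload": {
  "motion": [-19,-21,0,0,0,0,-19,-21,0,0,0,0,-19,-21,0,0,0,0,-19,-21,0,0,0,0,-19,-21,0,0,0,0,-19,-21,0,0,0,0,-19,-21,0,0,0,0,-19,-21,0,0,0,0,-19,-21,0,0,0,0,-19,-21,0,0,0,0]
}}

```text
clock: 1.97
tool_pos: [0.4836, 0.2293, 0.2606]
tcp_rot: [0.0, 0.0, 1.0, 0.0]
ft_force: [0.2, 0.4, 0.2]
width: 0.0002
grip_force: 0.0
```

Emit:
{"api": "send_rows", "payload": {
  "motion": [-19,-21,0,0,0,0,-19,-21,0,0,0,0,0,0,0,0,0,0,0,0,0,0,0,0]
}}

```text
clock: 2.3
tool_pos: [0.5218, 0.1865, 0.2602]
tcp_rot: [0.0, 0.003, 1.0, -0.0]
ft_force: [-0.7, 0.2, 1.2]
width: -0.0
grip_force: 0.0
```

```bash
python3 - <<'E'
from h import *
st();c=cam("top");d=cam("side")
A=cv2.resize(c["frame"][105:255,240:400,::-1],None,fx=3,fy=3);B=cv2.resize(d["frame"][100:250,250:360,::-1],None,fx=2.9,fy=3)
cv2.imwrite("pics/c2.png",np.hstack([A,B]))
E
```

```text
2.3 [0.5218 0.1865 0.2602] x [-1.     0.005 -0.   ] z [ 0.    -0.001 -1.   ] F [-0.7  0.2  1.2] w -0.0 [-0.25  0.55 -0.3   1.73  0.2   0.89  0.94]
```

View pics/c2.png

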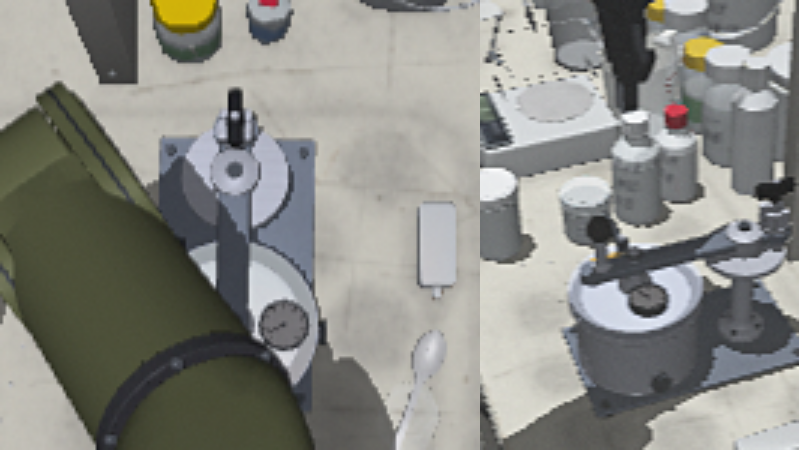

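The scene is clear under the tool: the lever sits at the pot's left, the side view shows the pot at about (640,310), and the arm hides the tap from above. Next I descend behind the lever and push.

Emit:
{"api": "send_rows", "payload": {
  "motion": [0,0,27,0,0,0,0,0,27,0,0,0,0,0,27,0,0,0,0,1,26,0,0,0,5,1,0,0,0,0,5,1,0,0,0,0,5,0,0,0,0,0]
}}

```text
clock: 2.98
tool_pos: [0.5053, 0.1933, 0.1548]
tcp_rot: [0.001, -0.001, 1.0, 0.001]
ft_force: [0.8, 0.4, 1.1]
width: 0.0001
grip_force: 0.0
```

Emit:
{"api": "send_rows", "payload": {
  "motion": [6,-0.9,-0.5,0,0,0,6,-0.9,-0.9,0,0,0,6,-0.9,-0.9,0,0,0]
}}

```text
clock: 3.23
tool_pos: [0.4876, 0.1891, 0.1571]
tcp_rot: [0.001, 0.0, 1.0, 0.0]
ft_force: [-0.2, -0.5, 0.1]
width: -0.0
grip_force: 0.0
```

Emit:
{"api": "send_rows", "payload": {
  "motion": [5,-4,-0.9,0,0,0,5,-4,-0.9,0,0,0,5,-4,-0.9,0,0,0]
}}

```text
clock: 3.48
tool_pos: [0.4724, 0.1762, 0.1588]
tcp_rot: [0.0, 0.001, 1.0, -0.0]
ft_force: [0.5, 0.7, -0.1]
width: 0.0001
grip_force: 0.0
```

```bash
python3 - <<'E'
from h import *
st();c=cam("top");d=cam("side")
A=cv2.resize(c["frame"][125:255,260:380,::-1],None,fx=3.3,fy=4.6);B=cv2.resize(d["frame"][130:230,270:360,::-1],None,fx=4.4,fy=6)[:A.shape[0]]
B=cv2.resize(B,(396,A.shape[0]));cv2.imwrite("pics/c3.png",np.hstack([A,B]))
E
```

```text
3.48 [0.4724 0.1762 0.1588] x [-1.     0.001 -0.   ] z [ 0. -0. -1.] F [ 0.5  0.7 -0.1] w 0.0001 [-0.3   0.63 -0.24  1.99  0.28  0.55  0.84]
```

View pics/c3.png

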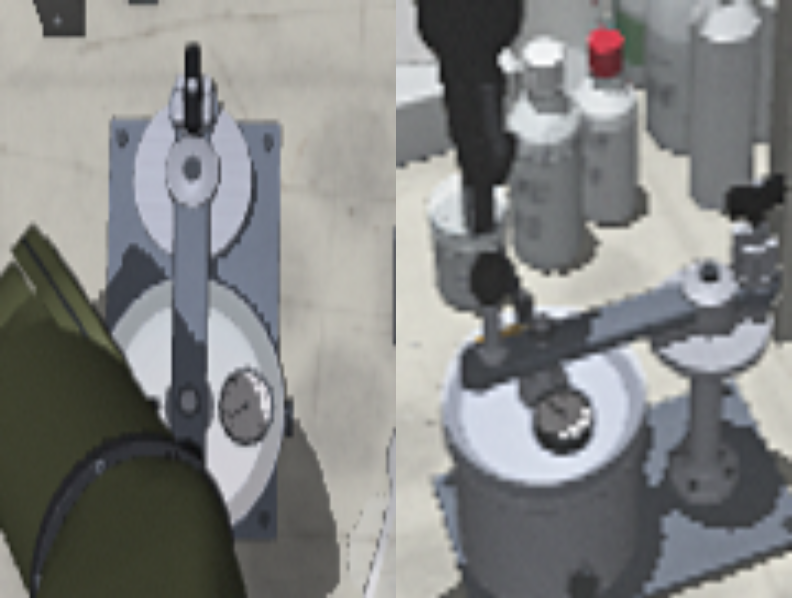

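The tap is hidden in both views, behind the arm from above and behind the ball at about (490,280) from the side. I'll carry on inwards and use the wrist force to find the stop.

Emit:
{"api": "send_rows", "payload": {
  "motion": [2.5,-6,-0.9,0,0,0,2.5,-6,-0.9,0,0,0,1,-6,-0.5,0,0,0]
}}

```text
clock: 3.83
tool_pos: [0.4664, 0.1582, 0.1608]
tcp_rot: [-0.0, 0.0, 1.0, -0.0]
ft_force: [0.2, -0.1, -1.4]
width: -0.0002
grip_force: 0.0
```

Emit:
{"api": "send_rows", "payload": {
  "motion": [0,-2,0,0,0,0,0,-1,0,0,0,0]
}}

```text
clock: 4.0
tool_pos: [0.4668, 0.155, 0.1608]
tcp_rot: [-0.0, 0.001, 1.0, -0.0]
ft_force: [1.1, 0.1, -0.5]
width: 0.0001
grip_force: 0.0
```

Emit:
{"api": "send_rows", "payload": {
  "motion": [0,-1.5,0,0,0,0,0,-1.5,0,0,0,0,0,0,0,0,0,0]
}}

```text
clock: 4.25
tool_pos: [0.4668, 0.1527, 0.1607]
tcp_rot: [-0.0, 0.001, 1.0, 0.0]
ft_force: [-0.0, 0.9, -0.3]
width: -0.0001
grip_force: 0.0
```

Emit:
{"api": "send_rows", "payload": {
  "motion": [0,-1.5,0,0,0,0,0,-1.5,0,0,0,0,0,0,0,0,0,0]
}}

```text
clock: 4.5
tool_pos: [0.4667, 0.1495, 0.1607]
tcp_rot: [-0.0, 0.001, 1.0, -0.0]
ft_force: [0.6, -0.3, -0.4]
width: 0.0001
grip_force: 0.0
```

Emit:
{"api": "send_rows", "payload": {
  "motion": [0,6,0,0,0,0,0,5,-30,0,0,0,0,10,-35,0,0,0,0,35,-35,0,0,0,0,40,0,0,0,0,0,40,0,0,0,0,0,40,0,0,0,0,0,40,0,0,0,0,0,40,0,0,0,0,0,0,0,0,0,0]
}}

```text
clock: 5.33
tool_pos: [0.4628, 0.412, 0.2553]
tcp_rot: [-0.001, -0.005, 1.0, 0.005]
ft_force: [-0.7, 0.3, 0.8]
width: 0.0002
grip_force: 0.0
```

```bash
python3 - <<'E'
from h import *
st();c=cam("top");d=cam("side")
A=cv2.resize(c["frame"][125:255,260:380,::-1],None,fx=3.3,fy=4.6);B=cv2.resize(d["frame"][130:230,270:360,::-1],None,fx=4.4,fy=6)[:A.shape[0]]
B=cv2.resize(B,(396,A.shape[0]));cv2.imwrite("pics/c4.png",np.hstack([A,B]))
E
```

```text
5.33 [0.4628 0.412  0.2553] x [-1.    -0.01   0.002] z [-0.002  0.01  -1.   ] F [-0.7  0.3  0.8] w 0.0002 [-0.64  0.65 -0.29  1.54  0.2   0.97  0.6 ]
```

View pics/c4.png

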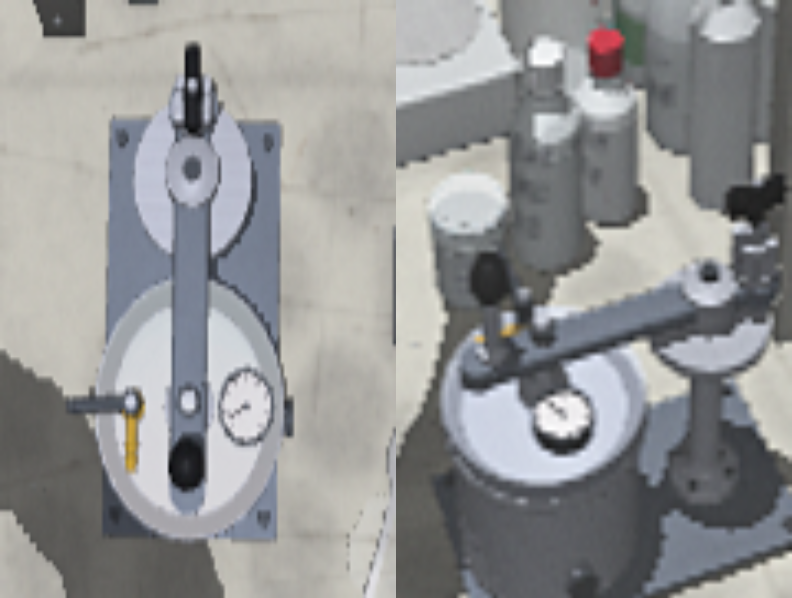

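The lever still points left, from (65,403) to the knob at (132,400), so the closed fingers are slimmer than I assumed and went past its end. I'll repeat the push about 13 mm further in.

Emit:
{"api": "send_rows", "payload": {
  "motion": [-8,-33,0,0,0,0,-8,-33,0,0,0,0,-8,-33,0,0,0,0,-8,-33,0,0,0,0,-8,-33,0,0,0,0,-8,-33,0,0,0,0,-8,-31,0,0,0,0,0,0,0,0,0,0,0,0,0,0,0,0]
}}

```text
clock: 6.18
tool_pos: [0.5232, 0.1667, 0.2552]
tcp_rot: [-0.0, 0.004, 1.0, -0.001]
ft_force: [-0.7, -0.1, -0.8]
width: 0.0001
grip_force: 0.0
```

```bash
python3 -c "
from h import *
st()"
```

```text
6.18 [0.5232 0.1667 0.2552] x [-1.     0.008  0.   ] z [-0.    -0.002 -1.   ] F [-0.7 -0.1 -0.8] w 0.0001 [-0.21  0.55 -0.3   1.75  0.21  0.87  0.96]
```

Emit:
{"api": "send_rows", "payload": {
  "motion": [0,5,0,0,0,0,0,5,25,0,0,0,0,0,26,0,0,0,0,0,26,0,0,0,0,0,25,0,0,0,0,0,0,0,0,0,0,0,0,0,0,0]
}}

```text
clock: 6.77
tool_pos: [0.5215, 0.1826, 0.1527]
tcp_rot: [-0.001, -0.001, 1.0, -0.0]
ft_force: [-0.1, -0.2, 0.5]
width: 0.0003
grip_force: 0.0
```

Emit:
{"api": "send_rows", "payload": {
  "motion": [6,0,0,0,0,0,6,0,0,0,0,0,6,0,0,0,0,0]
}}

```text
clock: 7.02
tool_pos: [0.5047, 0.182, 0.1547]
tcp_rot: [0.001, 0.0, 1.0, 0.001]
ft_force: [-0.1, -0.6, 0.2]
width: -0.0001
grip_force: 0.0
```

```bash
python3 -c "
from h import *
st()"
```

```text
7.02 [0.5047 0.182  0.1547] x [-1.     0.001 -0.002] z [ 0.002  0.001 -1.   ] F [-0.1 -0.6  0.2] w -0.0001 [-0.28  0.67 -0.25  1.9   0.28  0.6   0.86]
```

Emit:
{"api": "send_rows", "payload": {
  "motion": [3,-5,3,0,0,0,5,0,0,0,0,0,5,0,-1,0,0,0,5,0,-1,0,0,0,0,0,0,0,0,0]
}}

```text
clock: 7.43
tool_pos: [0.4855, 0.1764, 0.1525]
tcp_rot: [-0.0, 0.0, 1.0, -0.0]
ft_force: [-0.9, -0.5, -1.0]
width: -0.0001
grip_force: 0.0
```

Emit:
{"api": "send_rows", "payload": {
  "motion": [6,-2,-1,0,0,0,5,-3,-1,0,0,0,5,-4,-1,0,0,0]
}}

```text
clock: 7.68
tool_pos: [0.4702, 0.1673, 0.1553]
tcp_rot: [-0.0, 0.0, 1.0, 0.0]
ft_force: [-0.1, -0.3, 0.1]
width: -0.0
grip_force: 0.0
```

```bash
python3 - <<'E'
from h import *
st();d=cam("side")
cv2.imwrite("pics/c5.png",cv2.resize(d["frame"][140:230,270:360,::-1],None,fx=6,fy=6))
E
```

```text
7.68 [0.4702 0.1673 0.1553] x [-1.     0.001  0.   ] z [-0.  0. -1.] F [-0.1 -0.3  0.1] w -0.0 [-0.28  0.64 -0.24  2.    0.29  0.53  0.84]
```

View pics/c5.png

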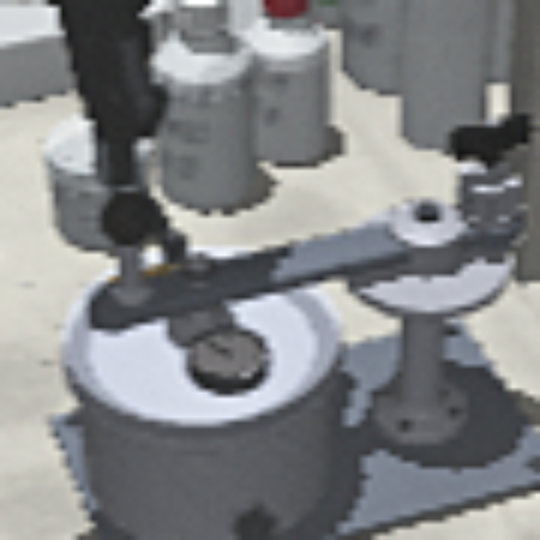

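Nothing in this view tells me whether the tap turned: the gauge at (228,362) looks as it did before. I'll measure the gauge shift numerically against the first picture.

```bash
cat >>h.py <<'E'
def gauge():
    d=cam("side");a=cv2.cvtColor(cv2.imread("pics/side0.png"),6).astype(np.float32);b=cv2.cvtColor(d["frame"],7).astype(np.float32)
    a=cv2.resize(a,None,fx=4,fy=4,interpolation=2);b=cv2.resize(b,None,fx=4,fy=4,interpolation=2)
    t=a[4*190:4*210,4*299:4*317];r=cv2.matchTemplate(b[4*180:4*220,4*289:4*327],t,cv2.TM_CCOEFF_NORMED)
    _,m,_,l=cv2.minMaxLoc(r);print("gauge shift px",l[0]/4-10,l[1]/4-10,"score",round(m,3))
    return d
E
python3 - <<'E'
from h import *
d=gauge();st()
print("expected 8mm",proj(d,[[.49,.05,.113],[.49,.05,.121]]))
print("tip",proj(d,[.470,.167,.133]),"lever end shut",proj(d,[.492,.184,.135]),"mid45",proj(d,[.459,.171,.139]))
E
```

```text
gauge shift px 0.0 0.0 score 0.75
7.78 [0.4696 0.1661 0.1553] x [-1.     0.001  0.001] z [-0.001 -0.001 -1.   ] F [-0.3 -0.3 -0.3] w -0.0002 [-0.28  0.64 -0.24  2.01  0.29  0.53  0.84]
expected 8mm [[307.39590308 202.63871426]
 [307.33330836 200.70126559]]
tip [[289.51464531 178.12124054]] lever end shut [[294.15559739 173.35627654]] mid45 [[285.87471497 176.73742912]]
```

Emit:
{"api": "send_rows", "payload": {
  "motion": [5,-4,-1,0,0,0,5,-4,-1,0,0,0,3,-4,-1,0,0,0,2,-4,-1,0,0,0,1,-3,-1,0,0,0,0,0,0,0,0,0]
}}

```text
clock: 8.28
tool_pos: [0.4546, 0.1473, 0.1605]
tcp_rot: [0.0, 0.001, 1.0, -0.0]
ft_force: [-0.1, -0.7, -0.3]
width: 0.0004
grip_force: 0.0
```

```bash
python3 -c "
from h import *
st();gauge()"
```

```text
8.28 [0.4546 0.1473 0.1605] x [-1.     0.002 -0.   ] z [ 0.    -0.001 -1.   ] F [-0.1 -0.7 -0.3] w 0.0004 [-0.25  0.61 -0.25  2.06  0.29  0.51  0.86]
gauge shift px 0.0 0.0 score 0.763
```

Emit:
{"api": "send_rows", "payload": {
  "motion": [0,6,0,0,0,0,0,6,-30,0,0,0,0,10,-30,0,0,0,0,30,-30,0,0,0,0,35,0,0,0,0,0,35,0,0,0,0,0,35,0,0,0,0,0,35,0,0,0,0,0,35,0,0,0,0,0,0,0,0,0,0]
}}

```text
clock: 9.17
tool_pos: [0.4519, 0.3854, 0.2499]
tcp_rot: [-0.0, -0.005, 1.0, 0.005]
ft_force: [-0.3, 2.5, 0.4]
width: 0.0001
grip_force: 0.0
```

```bash
python3 - <<'E'
from h import *
st();c=gauge();c=cam("top")
cv2.imwrite("pics/top1.png",c["frame"][:,:,::-1])
g=cv2.cvtColor(c["frame"],7);g0=cv2.cvtColor(cv2.imread("pics/top0.png"),6)
print(g0[203:232:2,278:312:2]);print(g[203:232:2,278:312:2])
E
```

```text
9.17 [0.4519 0.3854 0.2499] x [-1.    -0.009  0.001] z [-0.001  0.009 -1.   ] F [-0.3  2.5  0.4] w 0.0001 [-0.61  0.62 -0.29  1.63  0.2   0.92  0.61]
gauge shift px 0.0 0.0 score 1.0
[[173 175 176 174 169 167 169 146 148 144 190 192 191 191 194 193 196]
 [171 175 174 173 169 165 168 147 147 180 193 192 191 194 194 194 196]
 [173 173 173 170 167 160 154 149 149 191 192 193 193 194 193 194 197]
 [173 174 175 173 165 103 148 151 149 196 131 113 160 195 194 195 155]
 [170 139 102 104  89  63  87  70  75  85 153 177  64 198 193 195 170]
 [170  83  69  81  80  80  76  71  74  71 136 149  43 203 195 193 167]
 [171 167 163 158 154 123 144 144 162 184  76  75 118 196 193 196 175]
 [167 167 166 164 162 159 148 150 157 197 120 141 193 192 196 195 192]
 [169 169 167 165 162 158 147 148 153 197 126 135 200 193 193 196 197]
 [170 171 169 165 164 159 160 149 146 196 113 130 164 194 192 193 196]
 [168 168 167 167 167 160 157 147 149 179 111 121 199 193 192 193 196]
 [171 166 148 152 163 164 158 149 149 151 129 132 198 193 194 194 200]
 [159 158 159 164 165 168 165 144 148 149 136 151 196 192 193 195
[... 514 characters left out ...]
 80  93  90  89  88  81  81  78 152 166  51 223 216 215 186]
 [101  96  94  90  90  84 162 161 181 206  84  82 133 218 215 216 197]
 [ 99  96  96  96  95 100 167 166 175 217 134 158 215 214 216 216 215]
 [ 99  99  97  96  94  98 167 166 170 218 141 151 222 215 214 216 219]
 [ 99 100 100  97  95  90 182 167 166 219 126 146 184 215 214 214 218]
 [ 98  99  97  99  97  93 143 168 167 200 124 134 221 215 215 215 219]
 [100  96  88  90  94  95  97 169 167 169 144 147 221 215 214 215 223]
 [ 92  94  92  97  97  98  95 139 167 167 153 168 218 215 214 215 222]
 [ 96  99  98  96  99  99  98  74 182 166 166 199 215 214 216 216 221]
 [ 98  97  97  97  97  98  98  68 100 170 168 167 206 217 215 215 217]]
```

The lever is still exactly where it was, so the fingertips must be higher than I computed. I'll check where they really are against the calibration.

```bash
python3 - <<'E'
from h import *
s,r=st();d=cam("side")
p=proj(d,[s["tool_pos"]+r.as_matrix()@[0,0,k] for k in(0,.01,.022,-.054)]);print(p)
u,v=p[0].astype(int)-[40,50]
S=6;A=cv2.resize(d["frame"][v:v+80,u:u+80,::-1],None,fx=S,fy=S,interpolation=2)
for q in p:
    x,y=((q+.5-[u,v])*S).astype(int);cv2.line(A,(x+20,y),(x+60,y),(0,0,255),1);cv2.circle(A,(x,y),2,(0,255,0),-1)
cv2.imwrite("pics/c6.png",A)
E
```

```text
9.27 [0.4537 0.3774 0.2493] x [-1.    -0.003  0.001] z [-0.001  0.001 -1.   ] F [-0.2 -0.5 -0.3] w -0.0002 [-0.6   0.62 -0.29  1.64  0.21  0.92  0.61]
[[264.84496381 119.18089166]
 [265.12151686 121.73600802]
 [265.4497934  124.76900566]
 [263.30279717 104.93257571]]
```

View pics/c6.png

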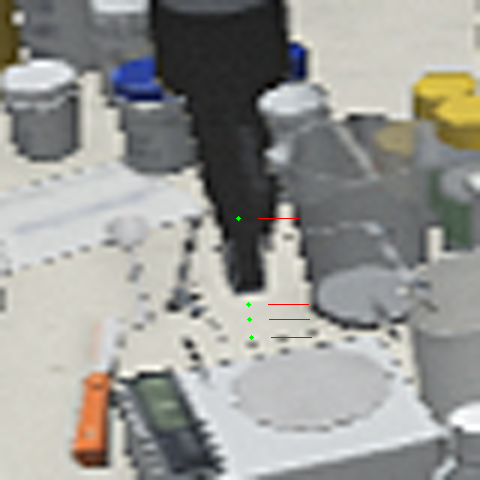

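The fingertip shows at (247,292), but the reported pose puts it at (251,337), about 7 px off in the raw image. I'll check the start pictures, where the gripper shows in both views.

```bash
python3 - <<'E'
from h import *
t=cam("top");d=cam("side")
T=[.1411,.6087,.2202];x=np.array([-.974,.226,0]);y=np.array([.226,.974,0])
pts=[T,np.array(T)-[0,0,.009],np.array(T)+.05*y-[0,0,.009],np.array(T)-.05*y-[0,0,.009],np.array(T)+[0,0,.06]]
out=[]
for c,n in((t,"top0"),(d,"side0")):
    p=proj(c,pts);print(n,p.round(1))
    im=cv2.imread(f"pics/{n}.png");u,v=np.maximum(p[0].astype(int)-[40,45],0);v=min(v,310)
    A=cv2.resize(im[v:v+90,u:u+80],(400,450),interpolation=2)
    A=cv2.convertScaleAbs(A,alpha=1.8,beta=20)
    for q,col in zip(p,((0,255,0),(0,0,255),(255,0,0),(0,255,255),(255,0,255))):cv2.circle(A,tuple(((q+.5-[u,v])*5).astype(int).tolist()),3,col,-1)
    out.append(A)
s,r=st();c=t;p=proj(c,[s["tool_pos"],s["tool_pos"]-[0,0,.022]]);print(p)
cv2.imwrite("pics/c7.png",np.hstack(out))
E
```

```text
top0 [[ 93.  361.6]
 [ 94.9 360.6]
 [ 74.3 355.6]
 [115.7 365.7]
 [ 79.1 368.5]]
side0 [[169.7 113.9]
 [170.3 116. ]
 [172.4 110.1]
 [168.1 122.4]
 [165.4  99. ]]
9.42 [0.4552 0.3735 0.2495] x [-1.     0.002  0.   ] z [-0.    -0.001 -1.   ] F [ 0.4 -0.1  0.1] w 0.0004 [-0.6   0.61 -0.28  1.64  0.21  0.92  0.61]
[[195.8805206  224.35082976]
 [198.46459068 224.81414237]]
```

View pics/c7.png

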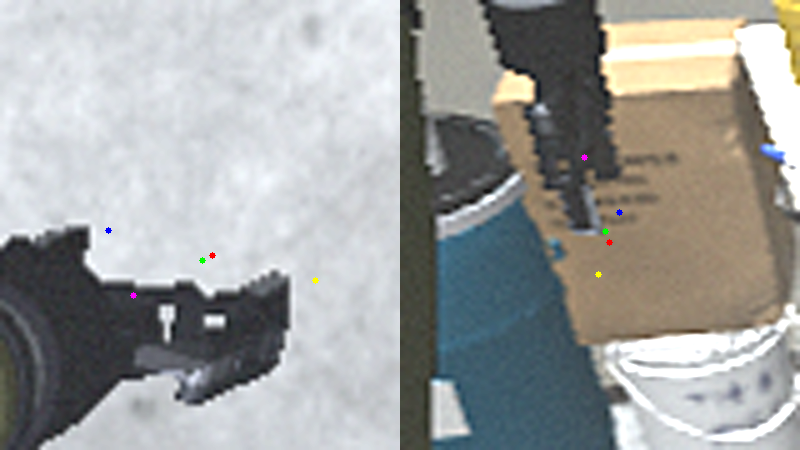

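In the top crop the open fingers span (88,230) to (290,275). In both crops they lie some 20–30 mm from the reported pose (green dot), so the reported TCP carries a constant offset. I'll triangulate the shut fingertip numerically.

```bash
python3 - <<'E'
from h import *
s,r=st();t=cam("top");d=cam("side")
p=s["tool_pos"]
print(proj(t,[p,p-[0,0,.022]]).round(1),proj(d,[p,p-[0,0,.022]]).round(1))
for c,(u0,u1,v0,v1) in((t,(165,225,205,265)),(d,(240,285,95,128))):
    g=c["frame"].max(2)[v0:v1,u0:u1]
    print(u0,v0)
    for i,row in enumerate(g):
        print(v0+i,"".join("#" if x<60 else "+" if x<90 else "." for x in row))
E
```

```text
9.42 [0.4552 0.3735 0.2495] x [-1.     0.002  0.   ] z [-0.    -0.001 -1.   ] F [ 0.4 -0.1  0.1] w 0.0004 [-0.6   0.61 -0.28  1.64  0.21  0.92  0.61]
[[195.9 224.4]
 [198.5 224.8]] [[265.5 119.5]
 [266.1 125.1]]
165 205
205 ######################......................................
206 #######################+....................................
207 #########################...................................
208 ++#######################+..................................
209 +.+#######################+.................................
210 ##+++######################+................................
211 ############################................................
212 ############################+...............................
213 #############################...............................
214 #############################+..............................
215 ##############################..............+++.............
216 ###############################...........++###++...........
217 ###################################+++#+########+...........
218 ###############################
[... 3971 characters left out ...]

114 .......................+####.......++........
115 .......................#####+......#+........
116 .......................#####+................
117 ........................+##+.................
118 ................#............................
119 ............+.......................+........
120 ............#+......................#........
121 ................#....................#+......
122 .......................................#++...
123 .........................................#.+#
124 .............................................
125 .............................................
126 ...............#.............................
127 .............................................
```

```bash
python3 - <<'E'
from h import *
s,r=st();t=cam("top");d=cam("side")
P=[c["camera_matrix"]@np.hstack([cv2.Rodrigues(c["rvec"])[0],c["tvec"].reshape(3,1)]) for c in(t,d)]
def tri(a,b):
    X=cv2.triangulatePoints(P[0],P[1],np.array(a,float),np.array(b,float))[:,0];return X[:3]/X[3]
X=tri((211.5,222),(265,117.3));print(X,X-s["tool_pos"],proj(t,X),proj(d,X))
# ball and lever known points triangulated for sanity: ball
def blob(c,u0,u1,v0,v1):
    m=(c["frame"].max(2)[v0:v1,u0:u1]<60).astype(np.uint8);n,l,S,C=cv2.connectedComponentsWithStats(m);k=1+S[1:,4].argmax();return C[k]+[u0,v0],S[k]
a,sa=blob(t,310,325,218,234);b,sb=blob(d,284,298,168,184);print(a,sa,b,sb,tri(a,b),proj(d,tri(a,b)))
a,sa=blob(t,312,326,132,156);b,sb=blob(d,340,362,155,172);print(a,sa,b,sb,tri(a,b))
E
```

```text
9.52 [0.4554 0.3734 0.2497] x [-1.     0.003 -0.   ] z [ 0.    -0.001 -1.   ] F [-0.2  0.3 -0.6] w 0.0003 [-0.6   0.61 -0.28  1.64  0.21  0.92  0.61]
[0.45356292 0.33088093 0.28033004] [-0.00186934 -0.04249044  0.03058326] [[210.98640386 224.37537046]] [[267.47259979 117.01785404]]
[316.21428571 225.54081633] [ 1  2 11 12 98] [290.83606557 176.09836066] [ 3  4  9  9 61] [0.45475434 0.0954324  0.19506294] [[290.83487185 176.09850284]]
[317.92105263 144.64473684] [ 4  3  5 20 76] [351.28169014 162.76056338] [ 5  4 14  9 71] [0.65598313 0.09125548 0.19527146]
```

The ball and pin triangulate correctly, to z 0.195. The fingertip pixel (265,117.3) puts the shut tip at z about 0.258 with the TCP reported at 0.2497. So the real tip is about 9 mm above the reported TCP, roughly 30 mm higher than I assumed, and it passed over the lever. I'll go lower and check the tip in the side view.

Emit:
{"api": "send_rows", "payload": {
  "motion": [-10,-28,0,0,0,0,-10,-28,0,0,0,0,-10,-28,0,0,0,0,-10,-28,0,0,0,0,-10,-28,0,0,0,0,-10,-28,0,0,0,0,-7,-28,0,0,0,0,0,0,0,0,0,0,0,0,0,0,0,0]
}}

```text
clock: 10.37
tool_pos: [0.5224, 0.1759, 0.2498]
tcp_rot: [0.0, 0.003, 1.0, -0.001]
ft_force: [-0.7, 0.0, 0.3]
width: -0.0
grip_force: 0.0
```

Emit:
{"api": "send_rows", "payload": {
  "motion": [0,0,30,0,0,0,0,0,30,0,0,0,0,0,30,0,0,0,0,0,0,0,0,0,0,0,0,0,0,0]
}}

```text
clock: 10.78
tool_pos: [0.5205, 0.1797, 0.1591]
tcp_rot: [-0.001, -0.0, 1.0, -0.0]
ft_force: [0.0, 0.4, 0.9]
width: 0.0002
grip_force: 0.0
```

```bash
python3 - <<'E'
from h import *
s,r=st();d=gauge();p=s["tool_pos"]
print(proj(d,[p+[0,0,.009],p,p-[0,0,.022]]).round(1))
u0,u1,v0,v1=285,325,145,190
for i,row in enumerate(d["frame"].max(2)[v0:v1,u0:u1]):print(v0+i,"".join("#" if x<60 else "+" if x<90 else "." for x in row))
E
```

```text
10.78 [0.5205 0.1797 0.1591] x [-1.    -0.001  0.003] z [-0.003 -0.    -1.   ] F [0.  0.4 0.9] w 0.0002 [-0.26  0.68 -0.26  1.85  0.27  0.65  0.89]
gauge shift px 0.0 0.0 score 0.749
[[302.2 164.1]
 [302.3 166.3]
 [302.6 171.7]]
145 ...........##########+#+................
146 ...........##########+#+................
147 ...........##########+++................
148 ...........+##########+####.............
149 ...........+###########+###.............
150 .............##########+###+............
151 .............##########+###+............
152 .........+...##############.............
153 .....+.......#############+.............
154 +.............###########+..............
155 ..............+##########...............
156 ..............##########................
157 ..............+++####...................
158 ..............+++####...................
159 ..............+++####...................
160 ..............+++####...................
161 .............++++####+.................+
162 ..............+++####+..................
163 ..............+++####+..................
164 ............
[... 453 characters left out ...]
.+.....+++++.............
175 ..########++.......#..++................
176 .+#########++...........................
177 ..#########++...........................
178 ..#########+............................
179 ...#######++............................
180 ....####++.+++++....................+#++
181 +++++...+...####...............++#++++++
182 ...++........##+...........+++++++++++++
183 .....+.+.....#+++.+++..+##++++++++++++++
184 .....+.........++..+##++++++++++++++++++
185 .....+.......++##++##+++++++++++++++++++
186 ........++++++++##++++++++++++++++++###.
187 .....+..++++++++++.++++++++++++++##.....
188 ..........++++++++++++++++++###+........
189 ..........++++++++++++++##+.............
```

The tip shows at about (303,164), matching the corrected estimate of reported TCP + 9 mm, predicted at (302,164). Now I lower to tip z 0.131 and push.

Emit:
{"api": "send_rows", "payload": {
  "motion": [0,-2,19,0,0,0,0,0,19,0,0,0,0,0,0,0,0,0,6,0,0,0,0,0,6,0,0,0,0,0,6,0,0,0,0,0]
}}

```text
clock: 11.33
tool_pos: [0.5044, 0.1776, 0.1235]
tcp_rot: [0.002, 0.0, 1.0, 0.001]
ft_force: [3.0, -1.3, 2.5]
width: 0.0003
grip_force: 1.7
```

Emit:
{"api": "send_rows", "payload": {
  "motion": [5,0,-1,0,0,0,5,0,-1,0,0,0,5,0,-1,0,0,0,0,0,0,0,0,0]
}}

```text
clock: 11.67
tool_pos: [0.4881, 0.1772, 0.1254]
tcp_rot: [0.0, 0.0, 1.0, 0.0]
ft_force: [1.2, 0.7, 0.4]
width: -0.0002
grip_force: 0.7
```

```bash
python3 -c "
from h import *
st();gauge()"
```

```text
11.67 [0.4881 0.1772 0.1254] x [-1.  0. -0.] z [ 0.     0.001 -1.   ] F [1.2 0.7 0.4] w -0.0002 [-0.3   0.7  -0.22  1.97  0.3   0.5   0.83]
gauge shift px 0.25 -0.25 score 0.719
```

Now there is contact (about 3 N) and the lid is starting to rise. I'll carry on.

Emit:
{"api": "send_rows", "payload": {
  "motion": [6,-1,-1,0,0,0,6,-3,-1,0,0,0,6,-3,-1,0,0,0,5,-3,-1,0,0,0,4,-3,-1,0,0,0]
}}

```text
clock: 12.13
tool_pos: [0.4604, 0.1638, 0.1298]
tcp_rot: [-0.001, 0.0, 1.0, 0.0]
ft_force: [1.8, 1.9, 2.7]
width: -0.0002
grip_force: 2.2
```

Emit:
{"api": "send_rows", "payload": {
  "motion": [3,-4,-1,0,0,0,3,-4,-1,0,0,0,3,-4,-1,0,0,0,1,-3,-0.5,0,0,0,0,0,0,0,0,0]
}}

```text
clock: 12.55
tool_pos: [0.4507, 0.1475, 0.1331]
tcp_rot: [-0.001, 0.001, 1.0, -0.001]
ft_force: [-0.6, 1.2, 0.9]
width: -0.0
grip_force: 0.6
```

```bash
python3 -c "
from h import *
st();gauge()"
```

```text
12.55 [0.4507 0.1475 0.1331] x [-1.     0.002  0.002] z [-0.002 -0.001 -1.   ] F [-0.6  1.2  0.9] w -0.0 [-0.28  0.65 -0.22  2.09  0.32  0.43  0.83]
gauge shift px 1.75 -0.25 score 0.72
```

Emit:
{"api": "send_rows", "payload": {
  "motion": [0,-2,-0.5,0,0,0,0,-1.5,0,0,0,0,0,0,0,0,0,0]
}}

```text
clock: 12.85
tool_pos: [0.4511, 0.145, 0.1335]
tcp_rot: [-0.001, 0.0, 1.0, -0.0]
ft_force: [-0.2, 0.6, 0.6]
width: -0.0001
grip_force: 0.4
```

Emit:
{"api": "send_rows", "payload": {
  "motion": [0,-1.5,0,0,0,0,0,-1.5,0,0,0,0,0,0,0,0,0,0]
}}

```text
clock: 13.1
tool_pos: [0.4511, 0.1427, 0.1337]
tcp_rot: [-0.0, 0.0, 1.0, 0.0]
ft_force: [-2.7, 3.7, 0.9]
width: 0.0001
grip_force: 1.7
```

Emit:
{"api": "send_rows", "payload": {
  "motion": [0,-1,0,0,0,0,0,-1,0,0,0,0,0,0,0,0,0,0]
}}

```text
clock: 13.35
tool_pos: [0.4509, 0.1414, 0.1337]
tcp_rot: [-0.001, -0.0, 1.0, 0.001]
ft_force: [-3.4, 4.4, 0.6]
width: 0.0
grip_force: 2.5
```

Emit:
{"api": "send_rows", "payload": {
  "motion": [0,-1,0,0,0,0,0,-1,0,0,0,0,0,0,0,0,0,0]
}}

```text
clock: 13.6
tool_pos: [0.4506, 0.1402, 0.1337]
tcp_rot: [-0.001, -0.001, 1.0, 0.001]
ft_force: [-3.5, 5.8, 0.9]
width: 0.0002
grip_force: 3.3
```

Emit:
{"api": "send_rows", "payload": {
  "motion": [0,6,0,0,0,0,0,6,0,0,0,0,0,6,-30,0,0,0,0,10,-30,0,0,0,0,30,-30,0,0,0,0,35,-25,0,0,0,0,35,0,0,0,0,0,35,0,0,0,0,0,35,0,0,0,0,0,35,0,0,0,0]
}}

```text
clock: 14.43
tool_pos: [0.4527, 0.3707, 0.2477]
tcp_rot: [0.001, 0.001, 1.0, -0.0]
ft_force: [0.3, 0.1, 0.2]
width: -0.0003
grip_force: 0.0
```

```bash
python3 - <<'E'
from h import *
s,r=st();d=gauge();t=cam("top")
u0,u1,v0,v1=280,330,200,240
for i,row in enumerate(t["frame"].max(2)[v0:v1,u0:u1]):print(v0+i,"".join("#" if x<60 else "+" if x<110 else "." for x in row))
print(proj(t,[[.4915,.1385,.15],[.4415,.1385,.15]]))
E
```

```text
14.43 [0.4527 0.3707 0.2477] x [-1.     0.002 -0.002] z [ 0.002 -0.001 -1.   ] F [0.3 0.1 0.2] w -0.0003 [-0.6   0.61 -0.28  1.66  0.21  0.91  0.61]
gauge shift px 1.25 -0.75 score 0.874
200 ..................................................
201 ..................................................
202 ..................................................
203 ..................................................
204 ..................................................
205 ..................................................
206 ..................................+...............
207 ..................................+...............
208 ..................................+....+++........
209 ..................................+..+...++.......
210 ......................+...........+.+.....+......+
211 ++.....................++.........+.+.....++......
212 ++++...............+....#.................++......
213 ++++++.............+....#+..........+.............
214 +++++++............+...++............+...+...+....
215 +++++++++...........+++#+..............++....+...+
216 +++++++++...........+++#.....
[... 645 characters left out ...]
......++++..........+##########.....
229 ++++++++++++++......++++...........+########......
230 +++++++++++++++......+++............#######+......
231 +++++++++++++++.....++++..............###+........
232 ++++++++++++++++.....+++..........................
233 +++++++++++++++++.................................
234 ++++++++++++++++++................................
235 ++++++++++++++#+++................................
236 +++++++++++++###+++.+.............................
237 ++++++++++++++##++++++............................
238 +++++++++++++++#++++++++..........................
239 ++++++++++++++++++++++++++........................
[[299.5718794  211.93029863]
 [299.47165626 231.63827113]]
```

The lever now runs straight from (302,211) to (302,232), parallel to the arm, so the tap is open at its stop. Next is the pin: I open half way and go above the grip.

Emit:
{"api": "send_rows", "payload": {
  "motion": [-14.5,-20,-2,0,0,0,-14.5,-20,-2,0,0,0,-14.5,-20,0,0,0,0,-14.5,-20,0,0,0,0,-14.5,-20,0,0,0,0,-14.5,-20,0,0,0,0,-14.5,-20,0,0,0,0,-14.5,-20,0,0,0,0,-14.5,-20,0,0,0,0,-14.5,-20,0,0,0,0],
  "fingers": 0.5
}}

```text
clock: 15.37
tool_pos: [0.5977, 0.167, 0.2513]
tcp_rot: [0.0, 0.001, 1.0, -0.001]
ft_force: [0.1, 0.4, 0.1]
width: 0.0426
grip_force: 0.0
```

Emit:
{"api": "send_rows", "payload": {
  "motion": [-14.5,-20,0,0,0,0,-14.5,-20,0,0,0,0,-14.5,-20,0,0,0,0,-14.5,-18,0,0,0,0,0,0,0,0,0,0,0,0,0,0,0,0]
}}

```text
clock: 15.87
tool_pos: [0.6553, 0.0882, 0.2508]
tcp_rot: [-0.0, 0.003, 1.0, -0.001]
ft_force: [-0.1, 1.0, -0.2]
width: 0.0427
grip_force: 0.0
```

```bash
python3 - <<'E'
from h import *
s,r=st();d=cam("side");p=s["tool_pos"]
print(proj(d,[p+[0,0,.013]+np.array([0,y,0]) for y in(-.025,.025)]).round(1))
u0,u1,v0,v1=325,372,125,180
for i,row in enumerate(d["frame"].max(2)[v0:v1,u0:u1]):print(v0+i,"".join("#" if x<50 else "+" if x<80 else "." for x in row))
E
```

```text
15.87 [0.6553 0.0882 0.2508] x [-1.     0.006  0.   ] z [-0.    -0.002 -1.   ] F [-0.1  1.  -0.2] w 0.0427 [-0.05  0.72 -0.29  1.4   0.22  1.05  1.18]
[[356.1 149. ]
 [349.1 140.9]]
125 ...................####################++##+...
126 .....................##################+++##...
127 .....................+##########..#####++###...
128 .....................########.....#########+...
129 .....................##################+###+...
130 ......................#################+###....
131 ......................+###################+....
132 ......................+########+.+########+....
133 ......................#########+.+########.....
134 ......................#########++#########.....
135 ......................#########+.########+.....
136 ......................###################+.....
137 ......................###################......
138 ......................##################+......
139 ......................##################+......
140 ......................#######++#####...........
141 ......................+####..++####+...........
142 ..............................
[... 1241 characters left out ...]
..###+++................
167 .........................++...+................
168 ..............................+................
169 ...............................................
170 ......................++.......................
171 ...............................................
172 ......................++.......................
173 .......................+.......................
174 ...............++..............................
175 ...............+.+...++........................
176 ...............###....+.......++...............
177 .......................+.....+++...............
178 .........................++++++................
179 ......................+.++++++++...............
```

The near fingertip shows at (357,149), straddling the grip at about (352,162), so the position is right. I'll descend and grip.

Emit:
{"api": "send_rows", "payload": {
  "motion": [1,1,20,0,0,0,1,1,20,0,0,0,0,1,20,0,0,0,0,0,20,0,0,0,0,0,0,0,0,0,0,0,0,0,0,0]
}}

```text
clock: 16.42
tool_pos: [0.6515, 0.0954, 0.1708]
tcp_rot: [-0.001, -0.0, 1.0, -0.0]
ft_force: [0.2, -0.5, 0.3]
width: 0.0429
grip_force: 0.0
```

Emit:
{"api": "send_rows", "payload": {
  "motion": [0,0,0,0,0,0,0,0,0,0,0,0,0,0,0,0,0,0,0,0,0,0,0,0,0,0,0,0,0,0],
  "fingers": 0,
  "squeeze": 60
}}

```text
clock: 16.83
tool_pos: [0.6537, 0.0944, 0.1733]
tcp_rot: [0.002, 0.001, 1.0, 0.0]
ft_force: [-1.6, -0.2, 6.9]
width: 0.0115
grip_force: 58.6
```

Gripped at 11.5 mm, the bar's thickness. Now I lift.

Emit:
{"api": "send_rows", "payload": {
  "motion": [0,0,-4,0,0,0,0,0,-5,0,0,0,0,0,-5,0,0,0,0,0,-4,0,0,0,0,0,0,0,0,0]
}}

```text
clock: 17.25
tool_pos: [0.6532, 0.0944, 0.1897]
tcp_rot: [0.001, 0.001, 1.0, 0.0]
ft_force: [4.7, -0.1, -9.7]
width: 0.0117
grip_force: 58.5
```

```bash
python3 -c "
from h import *
st()"
```

```text
17.25 [0.6532 0.0944 0.1897] x [-1.     0.001 -0.001] z [ 0.001  0.    -1.   ] F [ 4.7 -0.1 -9.7] w 0.0117 [-0.07  0.78 -0.28  1.48  0.25  0.92  1.15]
```

Emit:
{"api": "send_rows", "payload": {
  "motion": [0,0,-2,0,0,0,0,0,0,0,0,0,0,0,0,0,0,6,0,0,0,0,0,6,0,0,0,0,0,6,0,0,0,0,0,6,0,0,0,0,0,6]
}}

```text
clock: 17.83
tool_pos: [0.6536, 0.096, 0.1911]
tcp_rot: [0.001, 0.261, 0.965, 0.001]
ft_force: [7.0, 3.4, -10.9]
width: 0.0114
grip_force: 58.5
```

```bash
python3 -c "
from h import *
s,r=st();print(s['torque'])"
```

```text
17.83 [0.6536 0.096  0.1911] x [-0.863  0.504 -0.001] z [ 0.002  0.002 -1.   ] F [  7.    3.4 -10.9] w 0.0114 [-0.14  0.77 -0.13  1.48  0.12  0.9   0.73]
[ 0.50305034 -1.38000046  0.04937752]
```

Emit:
{"api": "send_rows", "payload": {
  "motion": [0,0,0,0,0,6,0,0,0,0,0,6,0,0,0,0,0,6,0,0,0,0,0,6,0,0,0,0,0,6,0,0,0,0,0,6,0,0,0,0,0,6,0,0,0,0,0,6,0,0,0,0,0,6,0,0,0,0,0,6]
}}

```text
clock: 18.67
tool_pos: [0.6564, 0.0976, 0.192]
tcp_rot: [0.001, 0.709, 0.706, 0.004]
ft_force: [11.1, 2.6, -10.1]
width: 0.0111
grip_force: 59.1
```

```bash
python3 -c "
from h import *
s,r=st();print(s['torque'])"
```

```text
18.67 [0.6564 0.0976 0.192 ] x [0.004 1.    0.004] z [ 0.008  0.004 -1.   ] F [ 11.1   2.6 -10.1] w 0.0111 [-0.3   0.77  0.16  1.49 -0.15  0.88 -0.09]
[ 0.70412021 -2.39513834  0.02330806]
```

Turned 90°. Now I lower it into the notch.

Emit:
{"api": "send_rows", "payload": {
  "motion": [0,0,1.5,0,0,0,0,0,1.5,0,0,0,0,0,1.5,0,0,0,0,0,1.5,0,0,0,0,0,0,0,0,0]
}}

```text
clock: 19.08
tool_pos: [0.6564, 0.0976, 0.1865]
tcp_rot: [0.001, 0.707, 0.707, 0.005]
ft_force: [10.6, 2.8, -6.5]
width: 0.0116
grip_force: 59.5
```

```bash
python3 -c "
from h import *
s,r=st();print(s['torque'])"
```

```text
19.08 [0.6564 0.0976 0.1865] x [-0.001  1.     0.004] z [ 0.009  0.004 -1.   ] F [10.6  2.8 -6.5] w 0.0116 [-0.3   0.78  0.16  1.49 -0.15  0.87 -0.09]
[ 0.63747457 -2.10282699  0.04061524]
```

Emit:
{"api": "send_rows", "payload": {
  "motion": [0,0,1,0,0,0,0,0,1,0,0,0,0,0,0,0,0,0]
}}

```text
clock: 19.33
tool_pos: [0.6566, 0.0976, 0.1862]
tcp_rot: [0.002, 0.707, 0.707, 0.005]
ft_force: [7.0, 3.1, 1.3]
width: 0.0115
grip_force: 60.5
```

Emit:
{"api": "send_rows", "payload": {
  "motion": [0,0,1,0,0,0,0,0,1,0,0,0,0,0,0,0,0,0]
}}

```text
clock: 19.58
tool_pos: [0.6567, 0.0976, 0.1859]
tcp_rot: [0.002, 0.707, 0.707, 0.006]
ft_force: [3.6, 3.0, 10.9]
width: 0.0115
grip_force: 61.6
```

It rests at 13 mm of lift and the force has reversed, so it sits in the rest notch. I'll release and rise, then check that it holds.

Emit:
{"api": "send_rows", "payload": {
  "motion": [0,0,-2,0,0,0,0,0,0,0,0,0,0,0,0,0,0,0,0,0,0,0,0,0],
  "fingers": 0.4
}}

```text
clock: 19.92
tool_pos: [0.6516, 0.0945, 0.1831]
tcp_rot: [-0.001, 0.707, 0.707, -0.001]
ft_force: [0.3, 0.2, -0.8]
width: 0.034
grip_force: 0.0
```

Emit:
{"api": "send_rows", "payload": {
  "motion": [0,0,-20,0,0,0,0,0,-25,0,0,0,0,0,-30,0,0,0,20,0,0,0,0,0,30,0,0,0,0,0,35,0,0,0,0,0,35,0,0,0,0,0,35,0,0,0,0,0,0,0,0,0,0,0],
  "fingers": 0.4
}}

```text
clock: 20.67
tool_pos: [0.6495, 0.2613, 0.257]
tcp_rot: [-0.004, 0.703, 0.711, 0.002]
ft_force: [-0.8, 2.1, -0.4]
width: 0.034
grip_force: 0.0
```

```bash
python3 - <<'E'
from h import *
s,r=st();d=cam("side");t=cam("top")
for c,(u0,u1,v0,v1) in((d,(325,372,145,172)),(t,(295,345,130,160))):
    for i,row in enumerate(c["frame"].max(2)[v0:v1,u0:u1]):print(v0+i,u0,"".join("#" if x<50 else "+" if x<80 else "." for x in row))
for z in(.197,.210):print(proj(d,[.656,.092,z]),proj(t,[.656,.092,z]))
A=cv2.resize(t["frame"][125:255,260:380,::-1],None,fx=3.3,fy=4.6);B=cv2.resize(d["frame"][130:230,270:370,::-1],(396,A.shape[0]))
cv2.imwrite("pics/c8.png",np.hstack([A,B]))
E
```

```text
20.67 [0.6495 0.2613 0.257 ] x [-0.011  1.     0.008] z [-0.004  0.008 -1.   ] F [-0.8  2.1 -0.4] w 0.034 [-0.53  0.77  0.19  1.27 -0.16  1.11 -0.32]
145 325 ...............................+...............
146 325 ...............................................
147 325 ...............................................
148 325 ...............................................
149 325 ...............................................
150 325 ...............................................
151 325 ..+............................................
152 325 ...............................................
153 325 ...............................................
154 325 .....+.................+##....+................
155 325 .......................###+...++...............
156 325 .......................###....+................
157 325 .......................###++..+................
158 325 ........................#####+.................
159 325 ........................######+................
160 325 .........................######+...............
161 325 +........................######+..............
[... 1751 characters left out ...]
.................................................
151 295 ............................+.....................
152 295 +........................+++......................
153 295 +++..............+................................
154 295 ++++..............................................
155 295 +##+..............................................
156 295 ++++..............................................
157 295 .+++..........................................+...
158 295 ++++..............................................
159 295 ++.++.............................................
[[351.0531967  162.22032656]] [[317.65719483 144.35075609]]
[[351.26486619 158.82974351]] [[317.59187188 143.16299458]]
```

The pin grip stays across the arm, at (308–326, 141–146) in the top view, and about 3 px higher in the side view, so it is parked. Now I move to the left of the handle with shut fingers.

Emit:
{"api": "send_rows", "payload": {
  "motion": [-16,-24,0,0,0,0,-16,-24,0,0,0,0,-16,-24,0,0,0,0,-16,-24,0,0,0,0,-16,-25,0,0,0,0,-16,-25,0,0,0,0,-16,-25,0,0,0,0,-15,-25,0,0,0,0,0,0,0,0,0,0,0,0,0,0,0,0],
  "fingers": 0,
  "squeeze": 40
}}

```text
clock: 21.6
tool_pos: [0.4553, 0.1202, 0.2587]
tcp_rot: [-0.0, 0.709, 0.705, -0.001]
ft_force: [0.5, 0.5, 0.9]
width: -0.0001
grip_force: 0.0
```

```bash
python3 -c "
from h import *
st()"
```

```text
21.6 [0.4553 0.1202 0.2587] x [ 0.005  1.    -0.001] z [-0.001 -0.001 -1.   ] F [0.5 0.5 0.9] w -0.0001 [-0.49  0.44  0.19  1.98 -0.12  0.74 -0.22]
```

Emit:
{"api": "send_rows", "payload": {
  "motion": [5,-1,0,0,0,0,4,-1,21,0,0,0,0,0,22,0,0,0,0,0,22,0,0,0,0,0,22,0,0,0,0,0,20,0,0,0,0,0,0,0,0,0]
}}

```text
clock: 22.18
tool_pos: [0.4537, 0.132, 0.1483]
tcp_rot: [-0.001, 0.707, 0.707, -0.002]
ft_force: [0.2, 0.2, 0.3]
width: -0.0003
grip_force: 0.0
```

Emit:
{"api": "send_rows", "payload": {
  "motion": [-5,0,0,0,0,0,-5,0,0,0,0,0,-5,0,0,0,0,0,-5,0,0,0,0,0]
}}

```text
clock: 22.52
tool_pos: [0.4557, 0.1114, 0.1525]
tcp_rot: [0.001, 0.708, 0.707, 0.001]
ft_force: [0.7, 2.2, -0.4]
width: 0.0001
grip_force: 0.6
```

```bash
python3 -c "
from h import *
st()"
```

```text
22.52 [0.4557 0.1114 0.1525] x [0.001 1.    0.001] z [ 0.002  0.001 -1.   ] F [ 0.7  2.2 -0.4] w 0.0001 [-0.41  0.61  0.12  2.11 -0.17  0.43 -0.16]
```

Contact is made at about 2 N, so I swing along the arc, turning with the arm.

Emit:
{"api": "send_rows", "payload": {
  "motion": [-11,-1.3,0,0,0,-4,-11.7,-1.3,0,0,0,-4,-11.7,-1.3,0,0,0,-4,-11.7,-1.3,0,0,0,-4,-11.7,-1.3,0,0,0,-4]
}}

```text
clock: 22.93
tool_pos: [0.4573, 0.0535, 0.1524]
tcp_rot: [0.001, 0.572, 0.82, 0.001]
ft_force: [0.2, 2.3, -0.1]
width: 0.0
grip_force: 0.7
```

```bash
cat >>h.py <<'E'
def lid():
    t=cam("top");g=t["frame"].max(2);print("ball ray needs mask; pose rel pivot")
def rel():
    s,r=st();v=s["tool_pos"][:2]-[.6214,.0923];print("radius",np.hypot(*v).round(4),"phi",np.degrees(np.arctan2(-v[1],-v[0])).round(1))
    return s
E
python3 -c "
from h import *
rel()"
```

```text
22.93 [0.4573 0.0535 0.1524] x [-0.345  0.939 -0.   ] z [ 0.003  0.001 -1.   ] F [ 0.2  2.3 -0.1] w 0.0 [-0.22  0.6   0.01  2.13 -0.01  0.41  0.15]
radius 0.1686 phi 13.3
```

Emit:
{"api": "send_rows", "payload": {
  "motion": [-11.7,-1.3,0,0,0,-4,-11.7,-1.3,0,0,0,-4,-11.7,-1.3,0,0,0,-4,-11.7,-1.3,0,0,0,-4,-11.7,-1.3,0,0,0,-4,-11.7,-1.3,0,0,0,-4,-11.7,-1.3,0,0,0,-4,-11.7,-1.3,0,0,0,-4,-11.7,-1.3,0,0,0,-4,-11.7,-1.3,0,0,0,-4]
}}

```text
clock: 23.77
tool_pos: [0.517, -0.0453, 0.1523]
tcp_rot: [0.0, 0.258, 0.966, 0.0]
ft_force: [-1.0, 2.0, 0.3]
width: -0.0002
grip_force: 0.7
```

```bash
python3 -c "
from h import *
rel()"
```

```text
23.77 [ 0.517  -0.0453  0.1523] x [-0.867  0.498 -0.001] z [ 0.001 -0.    -1.   ] F [-1.   2.   0.3] w -0.0002 [ 0.14  0.66 -0.23  1.95  0.26  0.56  0.78]
radius 0.1727 phi 52.8
```

Emit:
{"api": "send_rows", "payload": {
  "motion": [-11.7,-0.8,0,0,0,-4,-11.7,-0.8,0,0,0,-4,-11.7,-0.8,0,0,0,-4,-11.7,-0.8,0,0,0,-4,-11.7,-0.8,0,0,0,-4,-11.7,-0.8,0,0,0,-4,-10,-0.8,0,0,0,-4]
}}

```text
clock: 24.35
tool_pos: [0.5904, -0.077, 0.1521]
tcp_rot: [-0.0, 0.017, 1.0, -0.001]
ft_force: [-1.5, -1.4, 0.7]
width: -0.0001
grip_force: 0.7
```

```bash
python3 -c "
from h import *
rel()"
```

```text
24.35 [ 0.5904 -0.077   0.1521] x [-0.999  0.034  0.   ] z [-0.    -0.002 -1.   ] F [-1.5 -1.4  0.7] w -0.0001 [ 0.27  0.76 -0.39  1.72  0.39  0.75  1.22]
radius 0.1721 phi 79.6
```

Near the stop now. Short steps along +x until the force rises.

Emit:
{"api": "send_rows", "payload": {
  "motion": [-4,0.5,0,0,0,-2,-4,0.5,0,0,0,-2,-4,0.5,0,0,0,0,0,0,0,0,0,0]
}}

```text
clock: 24.68
tool_pos: [0.5979, -0.0759, 0.1515]
tcp_rot: [-0.005, -0.016, 1.0, -0.002]
ft_force: [-8.2, -2.5, 7.6]
width: -0.0001
grip_force: 4.8
```

Emit:
{"api": "send_rows", "payload": {
  "motion": [-2,0,0,0,0,0,-2,0,0,0,0,0,0,0,0,0,0,0]
}}

```text
clock: 24.93
tool_pos: [0.5979, -0.076, 0.1514]
tcp_rot: [-0.009, -0.016, 1.0, -0.002]
ft_force: [-18.0, -1.6, 13.4]
width: 0.0002
grip_force: 9.2
```

```bash
python3 -c "
from h import *
rel()"
```

```text
24.93 [ 0.5979 -0.076   0.1514] x [-0.999 -0.032  0.017] z [-0.017 -0.005 -1.   ] F [-18.   -1.6  13.4] w 0.0002 [ 0.27  0.77 -0.41  1.68  0.4   0.79  1.28]
radius 0.17 phi 82.0
```

Solid resistance: the lid is at its stop. I back off, rise, clear the view and check.

Emit:
{"api": "send_rows", "payload": {
  "motion": [8,0,0,0,0,0,10,0,0,0,0,0,10,0,-25,0,0,0,10,0,-35,0,0,0,10,0,-35,0,0,0,20,-20,-20,0,0,0,25,-30,0,0,0,0,25,-35,0,0,0,0,20,-35,0,0,0,0,0,0,0,0,0,0]
}}

```text
clock: 25.77
tool_pos: [0.4674, -0.2072, 0.2665]
tcp_rot: [-0.002, -0.009, 1.0, -0.004]
ft_force: [-0.8, -1.0, -1.3]
width: 0.0
grip_force: 0.0
```

Emit:
{"api": "send_rows", "payload": {
  "motion": [0,-35,0,0,0,0,0,-35,0,0,0,0,0,-35,0,0,0,0,0,0,0,0,0,0,0,0,0,0,0,0]
}}

```text
clock: 26.18
tool_pos: [0.4761, -0.3046, 0.2665]
tcp_rot: [0.0, -0.014, 1.0, -0.001]
ft_force: [0.3, 0.9, -0.5]
width: 0.0
grip_force: 0.0
```

```bash
python3 - <<'E'
from h import *
st();t=cam("top");d=cam("side")
A=cv2.resize(t["frame"][120:270,260:460,::-1],None,fx=2.4,fy=2.4,interpolation=2);B=cv2.resize(d["frame"][130:250,270:376,::-1],(318,360),interpolation=2)
cv2.imwrite("pics/c9.png",np.hstack([A,B]))
b=proj(t,[[.6214+.167*-np.cos(1.6),.0923-.167*np.sin(1.6),.196]]);print("ball expected",b)
m=(t["frame"].max(2)<60).astype(np.uint8);n,l,S,C=cv2.connectedComponentsWithStats(m)
for k in range(1,n):
    if 30<S[k,4]<200 and 290<C[k][0]<420 and 130<C[k][1]<240:print(C[k].round(1),S[k],ray(t,*C[k],.2).round(4))
E
```

```text
26.18 [ 0.4761 -0.3046  0.2665] x [-1.    -0.028 -0.   ] z [ 0.    -0.002 -1.   ] F [ 0.3  0.9 -0.5] w 0.0 [ 0.78  0.58 -0.48  1.68  0.32  0.95  1.77]
ball expected [[384.9091669  156.15017409]]
[303.  157.9] [300 148   7  20  82] [0.6213 0.1281 0.2   ]
[384.7 158.1] [380 153  11  11  94] [ 0.6207 -0.0736  0.2   ]
[296.3 208.2] [294 196   9  29  48] [0.4967 0.1439 0.2   ]
```

View pics/c9.png

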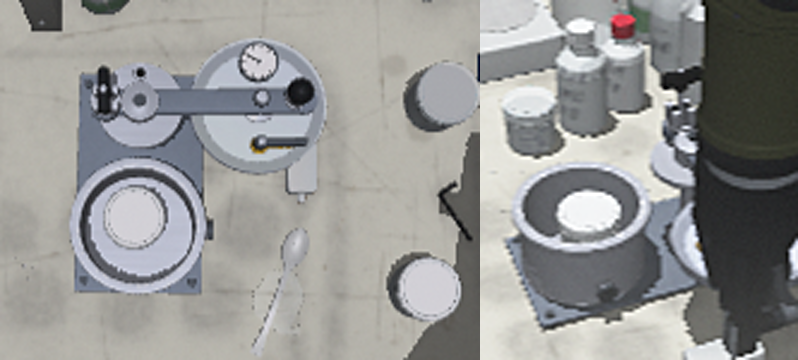

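The picture shows the pot open at (137,225) with the sample jar in it and the lid aside at (262,105). The tap lever (280,142) lies parallel to the arm and the pin grip (104,90) lies across it. The swing measures about 1.59 rad and the robot is clear, so I'm handing it in.

```bash
python3 -c "
from station import ticket
print(ticket.job_done())"
```

```text
the job is handed in; nothing more can be done
None
```

The job is handed in with the tap fully open, the pin parked across the arm in its rest notch and the lid swung to its stop (about 1.59 rad), clear of the pot; the robot did not go near the jars and bottles, though I did not re-measure them.

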